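Change the collimator tube in the inclined ring mounts

ROBOT

A 6-joint arm with a two-finger parallel gripper is mounted at the origin on the work surface. World frame = base frame: x ahead of the robot, y to its left, z up, the work surface at z = 0. Lengths are in mm, angles in rad, forces in N, time in s.
With the tool pointing down it reaches from about 425 to 1125 mm from the base axis. Payload 14.9 kg.
Tool frame: the origin (TCP) lies at the very end of the fingers, on their centre line; the grasp point (between the pads) lies ctrl.grip_point_offset behind it (ctrl.grip_point_offset is the distance from the TCP to the grasp point, in mm); z points along the fingers, y is the direction in which the jaws open and shut (so a half turn about z gives the same grasp; the last joint's range is limited). The gripper opens to 91 mm and grips with 3 to 60 N. Pads are 32 mm wide; open, the fingers measure 118 mm over their backs; the gripper's body (76 mm by 178 mm) begins 60 mm behind the grasp point.
Start: joints at [1.221, 0.379, 1.734, -0, 1.028, -0.033], TCP at [218.077, 665.177, 213.932] pointing down, gripper open.
Joint ranges: [-2.77, 2.77], [-0.74, 2.19], [0, 2.66], [-1.06, 4.2], [0.31, 2.87], [-3.08, 3.08]. Speed limits (rad/s): [1.89, 1.89, 2.39, 3.14, 3.14, 3.14].

INTERFACE

Orientations are given as a rotation vector (axis times angle).
In Python, from cell import ctrl gives the robot as it stands. The module is installed in compiled form; this text tells all that it offers.
- The arm moves only by the shell command python3 -m pendant 'ROWS' [OPENING] [FORCE]. ROWS is JSON, a list of rows, each a list of 2 entries, a list of its own where there are three numbers: the shift along the tool's x, y, z in m, then the turn, a rotation vector about the tool's x, y, z in degrees. In form: [[[tx, ty, tz], [wx, wy, wz]], ...]. A call has 1 to 5 rows; each row is the pose to reach, as a shift and turn from the pose commanded when the call began, along the tool's axes at that moment; what a row does not reach only later rows make up. A row lasts 1/8 s, in which the tool goes at most 62.5 mm and 10.7 degrees, less where a joint would pass 70% of its speed; a pose out of reach is approached as far as the arm can. A call with a gripper value outside its range is refused whole. OPENING is the opening in per cent of the stroke, from 0 (shut) to 100 (fully open), set as the call begins (- or left out, the last holds). The fingers move at their own pace and stop on an object; FORCE is the grip in N (left out, the last holds). Time passes only in rows, so rows that repeat a pose let the fingers close. It gives the time, the measured TCP pose, the force and the opening at its end, in the units of the state.
- ctrl.get_obs(): the state, without advancing time (a new reading comes with each control period).
- ctrl.read_camera(name): name is "side" or "top" or "wrist"; returns a dict with "frame" (384x512x3 uint8, blue, green, red), "fx", "fy", "cx", "cy" (pixels), "k1" (the pictures are not rectified: a ray, as slopes to the right and down, at radius r is drawn at 1 + k1 r^2 times it, then the intrinsics apply), "extrinsics" (4x4, takes a point from camera to world coordinates). Camera axes: x right, y down, z forward; pixel columns grow to the right and rows downward; lengths in mm; the calibration is good to about 2 mm. A picture is of the moment at which its call begins. There is no depth.
- ctrl.hand_in(): hands the job in, once; it reports no verdict.
Trained networks look in a picture, given as the dict that the camera call returned (one of the last four; its "shot" number tells which), for a name from the list of things; names that differ only in an ending like _2 or _b are one class to them, and where a whole thing is asked for, a point or a joint stands for the part that bears it (a point fixed in the world has none). Each returns a list of dicts, best first, with "score" (0 to 1); they miss things now and then, are a little off and sometimes report something else, mostly with a low value. They report only what shows in the picture. A call takes as long as a camera call. They do not tell look-alikes from the thing itself.
- ctrl.outline_of(picture, thing): "pixels" (384x512 bool, what is visible of it) and "extent" ([left, top, right, bottom] in pixels, round what is visible of it).
The state is a dict: "time": time; "joint_pos": joint angles; "joint_vel": joint speeds; "effort": joint torques, N m; "eef_pos": TCP position; "orientation": TCP orientation; "force": force on the tool from outside, world axes, zero at the start; "moment": the same for the moment, N m; "finger_gap": finger opening in mm.
Only numpy, scipy, OpenCV 4.12 (cv2) and the standard library are available. Lean on these libraries where they do the work, as an engineer would, in place of code of your own. Each camera call takes 0.05 s, during which the arm holds its last target. There are 200 camera calls.

TASK

Change the collimator on the reflectance stand: draw the red-banded tube up out of the rings and lay it in the empty red cradle of the tray, nose the same way as the other tubes. Then take the blue-banded tube and pass it, nose first, down through the row of shrinking rings until the smallest one stops it, and leave it there, fully home. Drop neither tube, leave the green-banded one lying where it is and do not knock or push about the other things on the bench.

Things in the scene. Friction and masses are not known exactly. Their poses are not given: they have to be found in the camera images.
- red_tube_grip (a point): Red-banded collimator tube, 147 mm long, about 0.18 kg: aluminium body 38 mm across for 115 mm from the tail, then a dark nose 29 mm across and 32 mm long. At the start it lies in the stand's rings with its body shoulder against the middle ring. The point is on the tube's axis in the middle of the black-ribbed grip zone, 27 mm from the flat tail end. Axes: x along the tube towards the nose.
- blue_tube_grip (a point): Blue-banded collimator tube, 200 mm long, about 0.2 kg, lying in the blue cradle: aluminium body 38 mm across for 107 mm from the tail, dark waist 29 mm across for the next 68 mm, brass nose 20 mm across and 25 mm long; front edges chamfered 1 to 5 mm. The point is on the tube's axis in the middle of the black-ribbed grip zone, 27 mm from the flat tail end. Axes: x along the tube towards the nose.
- blue_tube_shoulder (a point): Point on the blue tube's axis at its waist shoulder (where 29 mm steps down to 20 mm), 175 mm from the tail end, 148 mm ahead of its grip point. x towards the nose.
- green_tube_grip (a point): Green-banded collimator tube, 190 mm long, 38 mm across at the tail, lying in the green cradle; it is not wanted and stays there. The point is on the tube's axis in the middle of the black-ribbed grip zone, 27 mm from the flat tail end. Axes: x along the tube towards the nose.
- ring1 (a point): Centre of the entry face of the first, largest ring of the fixed stand: bore 44 mm, outside 60 mm, 10 mm thick. The three rings share one axis, sloping 35 degrees down from the level. Axes: x along the ring axis in the insertion direction (down the slope), y level, z square to the axis, upward. Fully home, the red and the blue tube both stick 55 mm out of this ring at the tail.
- ring2 (a point): The same for the middle ring, 60 mm further down the axis: bore 35 mm, outside 51 mm, 10 mm thick. It lets the blue tube's waist through and stops a 38 mm body.
- ring3 (a point): The same for the last, smallest ring, another 60 mm down: bore 26 mm, outside 42 mm, 10 mm thick. It lets the blue tube's nose through and stops its waist shoulder.
- stand: The fixed stand that carries the rings: white base plate 280 x 140 mm (origin: centre of its underside; x level, in the insertion direction). A rail 40 mm wide runs 46 mm below the ring axis and ends at ring 1: the space beside and below the tubes' tails is open. At x = 80 mm a blue detector head 42 mm across, top 184 mm above the bench, hangs over the sample, on a column 177 mm tall.
- red_cradle_seat (a point): The empty red cradle: point where a lying tube's grip point belongs (50 mm above the bench, on the tube's axis; up to 15 mm off along x is fine). Axes: x level, towards the nose. Two open V saddles (90 degrees, 8 mm thick, 46 mm wide at the top) hold the 38 mm body 31 mm and 67 mm from this point towards the nose; beside and 40 mm below the grip zone is free.
- tray: Fixed blue tray, 250 x 260 mm, rim 16 mm tall, origin at the centre of its underside, x towards the tubes' noses. The red, blue and green cradles lie in it side by side, 80 mm apart, in an order that varies; all tubes lie with their noses the same way.
- blue_cradle_seat (a point): The same point of the blue cradle (the blue tube may lie up to 6 mm off along x).
- stoppered_bottle: clear glass bottle with a round stopper, 60 mm wide, 122 mm tall; loose, origin at its underside (leave alone)
- wash_bottle: white wash bottle with red cap and spout, 62 mm wide, 187 mm tall; loose, origin at its underside (leave alone)
- amber_jar: amber glass jar with black cap, 68 mm wide, 95 mm tall; loose, origin at its underside (leave alone)
- beaker: empty glass beaker, 72 mm wide, 90 mm tall; loose, origin at its underside (leave alone)
- screwdriver: yellow-handled screwdriver lying flat, 170 mm long; loose, origin at its underside, half-way along (leave alone)
- cuvette_case: black cuvette case, 115 x 75 mm, 40 mm tall with its cuvettes; loose, origin at its underside (leave alone)
- white_standard: round white reflectance standard in a black holder, 66 mm wide, 22 mm tall; loose, origin at its underside (leave alone)
There are look-alikes about, which are no part of the job. What is shaped like the part that bears red_tube_grip but brown or pink is not meant.

How it is judged:
By the outcome, as a careful person would: the job done as asked, in the order asked, and still so for the second after the job is handed in, with the robot touching nothing.
It also fails if it takes over 53 s, if anything falls off the work surface, if the arm or the gripper's body presses on something with over 40 N, if the wrist force passes 120 N, or if a joint passes its speed limit or range.

## Working session

There is one attempt and no reset: what is moved stays moved. The work goes in short steps, Python scripts to look and compute and a shell command to move; the robot and the scene stay as the last step left them, time stands still between calls to the robot, and variables do not carry over. Pictures are saved under pics/ and viewed, about 8 in all and at most 12, crops included, and the job is handed in when it is done.

```bash
mkdir -p pics; cat > h.py <<'E'
import numpy as np, cv2
from cell import ctrl
from scipy.spatial.transform import Rotation as R
def cam(n,save=None):
    p=ctrl.read_camera(n)
    if save: cv2.imwrite('pics/'+save,p['frame'])
    return p
def K(p): return np.array([[p['fx'],0,p['cx']],[0,p['fy'],p['cy']],[0,0,1.]]),np.array([p['k1'],0,0,0,0.])
def ray(p,uv):
    k,d=K(p); n=cv2.undistortPoints(np.array(uv,float).reshape(-1,1,2),k,d).reshape(-1,2)
    E=np.array(p['extrinsics']); v=np.c_[n,np.ones(len(n))]@E[:3,:3].T
    return E[:3,3],v/np.linalg.norm(v,axis=1)[:,None]
def at_z(p,uv,z):
    o,v=ray(p,uv); return o+v*((z-o[2])/v[:,2])[:,None]
def proj(p,X):
    E=np.linalg.inv(np.array(p['extrinsics'])); k,d=K(p)
    return cv2.projectPoints(np.array(X,float).reshape(-1,1,3),cv2.Rodrigues(E[:3,:3])[0],E[:3,3],k,d)[0].reshape(-1,2)
E
python3 - <<'E'
from h import *
for n in ['top','side','wrist']:
    p=cam(n); E=np.array(p['extrinsics']); print(n,p['fx'],p['cx'],p['cy'],p['k1'],E.round(3).tolist())
    f=p['frame'].copy()
    cv2.imwrite(f'pics/{n}0.png',f)
    for t in ['red_tube_grip','blue_tube_grip','green_tube_grip','ring1','ring2','ring3','stand','tray','wash_bottle','beaker','amber_jar','stoppered_bottle','cuvette_case','white_standard','screwdriver']:
        try:
            r=ctrl.outline_of(p,t)
            for q in r[:3]:
                ys,xs=np.nonzero(q['pixels']); print(n,t,round(q['score'],2),q['extent'],xs.mean().round(1),ys.mean().round(1))
        except Exception as e: print(n,t,str(e)[:80])
print(ctrl.get_obs(),ctrl.grip_point_offset)
a=[cv2.imread(f'pics/{n}0.png') for n in ['top','side']]
E
```

```text
top 490.0456930383572 258.8993410435247 185.19235162279602 -0.11652657840887208 [[0.028, -0.994, 0.104, 373.382], [-1.0, -0.029, -0.01, -71.874], [0.013, -0.104, -0.995, 1455.9], [0.0, 0.0, 0.0, 1.0]]
top red_tube_grip 0.77 [128.1, 98.1, 167.9, 136.8] 148.9 116.3
top red_tube_grip 0.72 [285.7, 240.0, 301.0, 293.1] 294.0 264.3
top red_tube_grip 0.71 [259.1, 150.4, 307.0, 180.0] 278.6 164.9
top blue_tube_grip 0.69 [108.5, 167.9, 177.8, 191.0] 139.3 177.7
top green_tube_grip 0.84 [115.6, 196.1, 182.9, 216.4] 147.6 204.3
top ring1 0.68 [253.9, 145.7, 355.7, 219.5] 305.8 185.3
top ring2 0.68 [253.9, 145.7, 355.7, 219.5] 305.8 185.3
top ring3 0.68 [253.9, 145.7, 355.7, 219.5] 305.8 185.3
top stand 0.71 [122.1, 220.6, 192.2, 242.9] 156.3 231.0
top stand 0.63 [253.5, 141.2, 352.8, 222.4] 305.4 185.2
top tray 0.59 [104.1, 156.3, 200.0, 256.4] 154.6 205.6
top wash_bottle 0.86 [194.8, 120.0, 219.3, 148.5] 208.2 131.7
top beaker 0.66 [197.2, 195.3, 248.4, 224.3] 229.6 212.7
top beaker 0.56 [344.1, 117.1, 369.9, 143.8] 357.6 130.7
top amber_jar 0.7 [315.2, 126.3, 348.3, 152.4] 330.0 138.8
top amb
[... 2061 characters left out ...]
84.195], [0.0, 0.0, 0.0, 1.0]]
{'time': 2.4, 'joint_pos': array([ 1.22072326e+00,  3.78928574e-01,  1.73419297e+00, -5.15178079e-06,
        1.02848998e+00, -3.33046244e-02]), 'joint_vel': array([-0.00014752,  0.00010444,  0.00035551, -0.00040817,  0.00013447,
       -0.00015872]), 'effort': array([-1.33236288e-03, -7.63643289e+01, -4.34741735e+01,  6.49886602e-02,
        3.89540533e-02,  1.83321714e-05]), 'eef_pos': array([218.06356493, 665.18552601, 213.91525629]), 'orientation': array([ 4.95496729e-01,  3.10227058e+00, -3.04107446e-05]), 'force': array([ 0.35131759, -0.106876  , -0.49777754]), 'moment': array([-0.02907942, -0.03160347,  0.05309033]), 'finger_gap': 90.96377147183671} 18.8
```

View pics/top0.png

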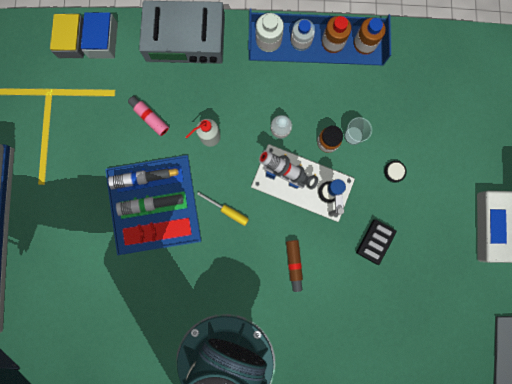

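View pics/side0.png

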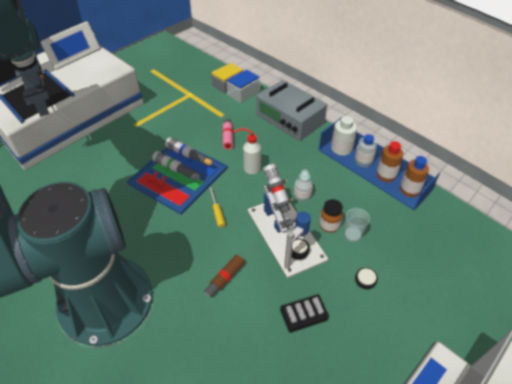

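```bash
python3 - <<'E'
from h import *
p=cam('top')
f=p['frame']
cv2.imwrite('pics/c1.png',cv2.resize(f[90:270,90:420],(800,436),interpolation=cv2.INTER_CUBIC))
def rect(mask,z):
    c=max(cv2.findContours(mask.astype(np.uint8),0,1)[0],key=cv2.contourArea)[:,0]
    X=at_z(p,c,z)[:,:2].astype(np.float32); r=cv2.minAreaRect(X); print(np.round(r[0],1),np.round(r[1],1),round(r[2],2)); print(cv2.boxPoints(r).round(0).tolist())
for t,z in [('tray',16),('stand',8)]:
    for q in ctrl.outline_of(p,t)[:2]: print(t,q['extent']); rect(q['pixels'],z)
for n,uv,z in [('red tail',(262,156),200),('wash',(208,127),187),('stopper',(280,122),122),('amber',(331,135),95),('det',(336,187),184)]: print(n,at_z(p,[uv],z).round(0))
print(proj(p,[[0,0,0]]))
E
```

```text
tray [106.3, 155.0, 201.1, 254.5]
[457.5 227.2] [260.9 254.4] 10.77
[[306.0, 328.0], [353.0, 78.0], [609.0, 127.0], [562.0, 377.0]]
stand [252.3, 143.6, 352.6, 223.3]
[ 535.2 -216.4] [281.  141.7] 69.94
[[420.0, -324.0], [554.0, -373.0], [650.0, -109.0], [517.0, -60.0]]
red tail [[581. -90. 200.]]
wash [[656.  54. 187.]]
stopper [[ 691. -139.  122.]]
amber [[ 665. -286.   95.]]
det [[ 508. -287.  184.]]
[[224.24873717 363.11245209]]
```

View pics/c1.png

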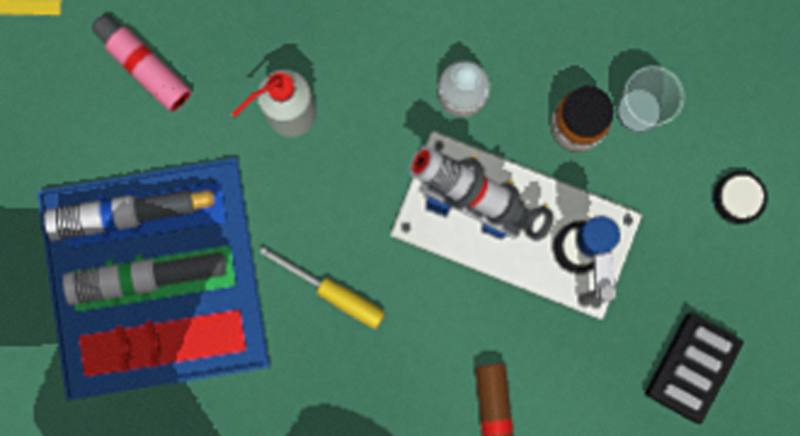

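```bash
cat >> h.py <<'E'
def frame(x,up=(0,0,1)): # tool rotation for tube dir (towards nose) x: tool x = -x, tool z = -(square up)
    x=np.array(x,float)/np.linalg.norm(x); u=np.array(up,float); u-=x*(u@x); u/=np.linalg.norm(u)
    return np.c_[-x,np.cross(-u,-x),-u]
def goal(grip,Rt,o=None):  # print rel move so that grasp point is at grip
    o=o or ctrl.get_obs(); R0=R.from_rotvec(o['orientation']).as_matrix()
    tcp=np.array(grip)+Rt[:,2]*ctrl.grip_point_offset
    s=R0.T@(tcp-o['eef_pos']); w=R.from_matrix(R0.T@Rt).as_rotvec(degrees=True)
    print('rel m',(s/1000).round(4).tolist(),'deg',w.round(2).tolist(),'dist',np.linalg.norm(s).round(),np.linalg.norm(w).round())
def state():
    o=ctrl.get_obs(); Rt=R.from_rotvec(o['orientation']).as_matrix()
    print('t',round(o['time'],2),'grip',(o['eef_pos']-Rt[:,2]*ctrl.grip_point_offset).round(1).tolist(),'gap',round(o['finger_gap'],1),'F',o['force'].round(1).tolist(),'M',o['moment'].round(2).tolist(),'j',o['joint_pos'].round(2).tolist())
    return o,Rt
def tri(obs):
    A=np.zeros((3,3));b=np.zeros(3)
    for p,uv in obs:
        o,v=ray(p,[uv]); M=np.eye(3)-np.outer(v[0],v[0]); A+=M;b+=M@o
    return np.linalg.solve(A,b)
E
python3 - <<'E'
from h import *
p=cam('top'); s=cam('side')
cv2.imwrite('pics/c2.png',cv2.resize(s['frame'][150:285,230:345],(690,600*135*6//(135*6) if 0 else 600)))
E
```

```text
(no output)
```

View pics/c2.png

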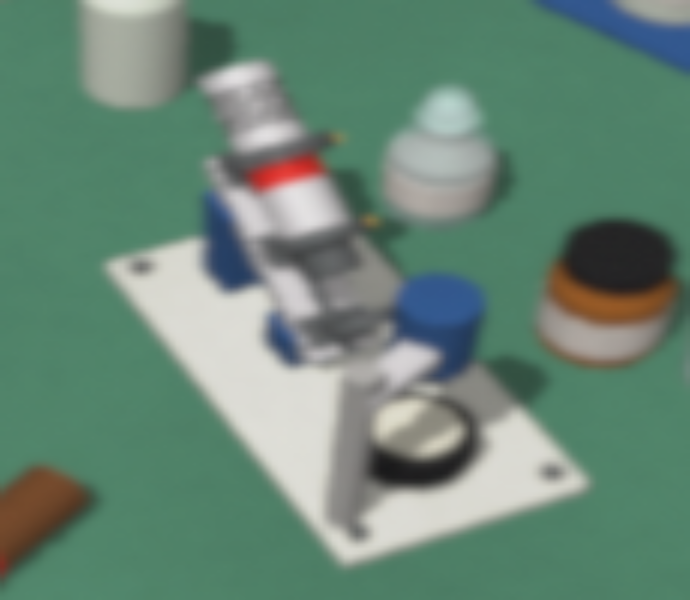

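```bash
python3 - <<'E'
from h import *
p=cam('top'); s=cam('side')
t=tri([(p,(263.7,157.2)),(s,(269.8,167.1))]); d=tri([(p,(337.1,187.4)),(s,(303.3,217.5))])
print('tail',t.round(1),'det',d.round(1)); print(proj(p,[t,d]),proj(s,[t,d]))
C=np.array([535.2,-216.4]); h=np.array([-.3431,-.9393]); y=np.array([.9393,-.3431])
for n,q in(('tail',t),('det',d)): print(n,(q[:2]-C)@h,(q[:2]-C)@y)
a=np.radians(35); x=np.r_[h*np.cos(a),-np.sin(a)]; Rt=frame(x); print(Rt.round(3))
g=t+27*x; u=-Rt[:,2]; print('grip',g.round(1))
goal(g+u*120+np.array([0,0,0]),Rt); state()
E
```

```text
tail [580.9 -96.1 189.5] det [ 507.4 -290.4  186.3]
[[264.10812382 156.74008971]
 [337.49867492 186.97941889]] [[269.26914787 167.18383497]
 [302.74841341 217.59338826]]
tail -128.68589481494053 1.6576467745098011
det 79.04432484793703 -0.6894652361810882
[[ 0.281  0.939  0.197]
 [ 0.769 -0.343  0.539]
 [ 0.574  0.    -0.819]]
grip [ 573.3 -116.9  174. ]
rel m [-0.5793, -0.6905, -0.043] deg [-27.99, 27.07, 88.77] dist 902.0 97.0
t 2.75 grip [218.1, 665.2, 232.8] gap 91.2 F [0.1, -0.1, -0.1] M [0.02, -0.03, -0.06] j [1.22, 0.38, 1.73, 0.0, 1.03, -0.03]
```

```bash
python3 -m pendant '[[[-0.579,-0.690,-0.1],[-28,27,88.8]],[[-0.579,-0.690,-0.1],[-28,27,88.8]],[[-0.579,-0.690,-0.043],[-28,27,88.8]],[[-0.579,-0.690,-0.043],[-28,27,88.8]],[[-0.579,-0.690,-0.043],[-28,27,88.8]]]' 100; cat > g1.py <<'E'
from h import *
t=np.array([580.9,-96.1,189.5]);h=np.array([-.3431,-.9393]);a=np.radians(35); x=np.r_[h*np.cos(a),-np.sin(a)]; Rt=frame(x);u=-Rt[:,2]
goal(t+27*x+u*120,Rt); state()
E
python3 g1.py
```

```text
time: 3.38
eef_pos: [334.6, 374.4, 235.3]
orientation: [-1.626, -2.401, -0.443]
force: [2.2, 0.4, 0.3]
finger_gap: 91.4
rel m [-0.5467, 0.0167, -0.217] deg [-12.28, 11.96, 39.31] dist 588.0 43.0
t 3.38 grip [334.6, 367.6, 252.8] gap 91.4 F [2.2, 0.4, 0.3] M [-0.3, -0.05, -0.07] j [0.64, -0.06, 2.25, 0.43, 0.78, -0.02]
```

```bash
python3 -m pendant '[[[-0.547,0.017,-0.217],[-12.3,12,39.3]],[[-0.547,0.017,-0.217],[-12.3,12,39.3]],[[-0.547,0.017,-0.217],[-12.3,12,39.3]],[[-0.547,0.017,-0.217],[-12.3,12,39.3]],[[-0.547,0.017,-0.217],[-12.3,12,39.3]]]'; python3 g1.py
```

```text
time: 4.0
eef_pos: [446.7, 99.2, 246.6]
orientation: [-2.217, -1.554, -0.699]
force: [1.8, 1.2, -0.1]
finger_gap: 91.1
rel m [-0.1728, 0.1927, -0.1332] deg [-0.02, 0.03, 0.12] dist 291.0 0.0
t 4.0 grip [443.0, 89.1, 262.0] gap 91.1 F [1.8, 1.2, -0.1] M [-0.36, 0.15, -0.0] j [-0.17, -0.11, 2.33, 0.76, 0.96, -0.29]
```

```bash
python3 -m pendant '[[[-0.173,0.193,-0.133],[0,0,0]],[[-0.173,0.193,-0.133],[0,0,0]],[[-0.173,0.193,-0.133],[0,0,0]],[[-0.173,0.193,-0.133],[0,0,0]],[[-0.173,0.193,-0.133],[0,0,0]]]'; python3 g1.py; python3 - <<'E'
from h import *
p=cam('wrist'); f=p['frame'].copy()
t=np.array([580.9,-96.1,189.5]);h=np.array([-.3431,-.9393]);a=np.radians(35); x=np.r_[h*np.cos(a),-np.sin(a)]
for s in (0,27,55,115,147): print(s,proj(p,[t+s*x]).round(1))
cv2.imwrite('pics/w1.png',f)
E
```

```text
time: 4.62
eef_pos: [555.4, -171.9, 256.7]
orientation: [-2.216, -1.557, -0.697]
force: [-0.2, 0.5, 0.3]
finger_gap: 91.3
rel m [0.0, -0.0021, -0.0003] deg [-0.07, 0.13, 0.23] dist 2.0 0.0
t 4.62 grip [551.8, -182.1, 272.1] gap 91.3 F [-0.2, 0.5, 0.3] M [-0.37, 0.2, 0.02] j [-0.6, 0.22, 1.96, 0.63, 1.21, -0.56]
0 [[250.4 163.6]]
27 [[250.3 192. ]]
55 [[250.2 219.8]]
115 [[250.1 274.1]]
147 [[250.  300.5]]
```

View pics/w1.png

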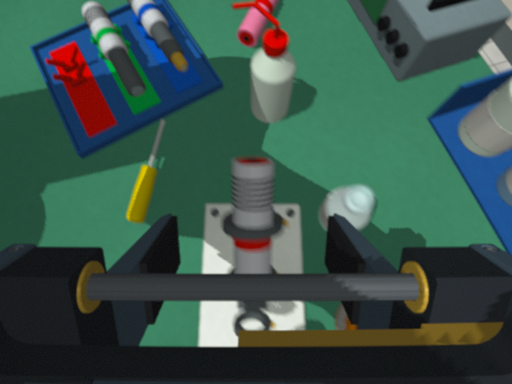

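```bash
python3 - <<'E'
from h import *
p=cam('wrist'); f=p['frame'].astype(float)
# green-ness vs metal: saturation
hsv=cv2.cvtColor(p['frame'],cv2.COLOR_BGR2HSV)
for r in list(range(166,206,4))+[256,260]:
    m=(hsv[r,:,1]<70); 
    c=[i for i in range(215,292) if m[i]]; 
    # contiguous run around 252
    l=252
    while m[l-1]: l-=1
    q=252
    while m[q+1]: q+=1
    print(r,l,q,(l+q)/2,hsv[r,222:284:6,1].tolist() if r in(182,) else '')
E=np.array(p['extrinsics']); print('camx world',E[:3,0].round(3),E[:3,3].round(1))
t=np.array([580.9,-96.1,189.5]);h=np.array([-.3431,-.9393]);y=np.r_[.9393,-.3431,0];a=np.radians(35); x=np.r_[h*np.cos(a),-np.sin(a)]
for s in (0,10,27,40):
  print(s,proj(p,[t+s*x-19*y,t+s*x,t+s*x+19*y]).round(1).tolist())
E
```

```text
166 227 267 247.0 
170 227 267 247.0 
174 227 267 247.0 
178 228 266 247.0 
182 228 267 247.5 [131, 14, 9, 15, 13, 4, 11, 5, 132, 131, 132]
186 227 267 247.0 
190 228 267 247.5 
194 228 266 247.0 
198 228 266 247.0 
202 202 295 248.5 
256 199 298 248.5 
260 199 298 248.5 
camx world [ 0.941 -0.339  0.002] [ 547.1 -201.4  444.4]
0 [[226.5, 161.2], [247.3, 161.3], [268.2, 161.4]]
10 [[226.7, 171.9], [247.3, 171.9], [268.0, 172.0]]
27 [[227.1, 189.5], [247.4, 189.6], [267.6, 189.7]]
40 [[227.4, 202.6], [247.4, 202.7], [267.3, 202.8]]
```

```bash
python3 -m pendant '[[[0,0,0.045],[0,0,0]],[[0,0,0.09],[0,0,0]],[[0,0,0.11],[0,0,0]],[[0,0,0.12],[0,0,0]],[[0,0,0.12],[0,0,0]]]';python3 - <<'E'
from h import *
import g1
E
python3 -m pendant '[[[0,0,0],[0,0,0]],[[0,0,0],[0,0,0]],[[0,0,0],[0,0,0]],[[0,0,0],[0,0,0]]]' 30 30; python3 - <<'E'
from h import *
state(); cam('wrist','w2.png')
E
```

```text
time: 5.35
eef_pos: [578.1, -104.7, 158.6]
orientation: [-2.214, -1.559, -0.697]
force: [0.9, 0.5, -0.2]
finger_gap: 90.8
rel m [-0.0021, -0.0006, -0.1213] deg [-0.13, 0.11, 0.31] dist 121.0 0.0
t 5.35 grip [574.5, -114.8, 174.0] gap 90.8 F [0.9, 0.5, -0.2] M [-0.4, 0.2, 0.0] j [-0.48, 0.34, 2.02, 0.73, 1.02, -0.61]
time: 5.85
eef_pos: [577.9, -104.8, 158.3]
orientation: [-2.214, -1.558, -0.697]
force: [-0.6, 0.0, -0.6]
finger_gap: 54.0
t 5.85 grip [574.3, -114.9, 173.7] gap 54.0 F [-0.6, 0.0, -0.6] M [-0.43, 0.19, -0.01] j [-0.48, 0.34, 2.02, 0.73, 1.02, -0.61]
```

View pics/w2.png

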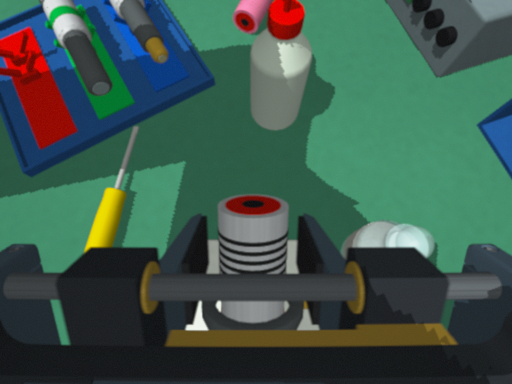

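```bash
python3 -m pendant '[[[0,0,0],[0,0,0]],[[0,0,0],[0,0,0]],[[0,0,0],[0,0,0]]]' 30 35; python3 - <<'E'
from h import *
state()
E
python3 -m pendant '[[[0.003,0,-0.0015],[0,0,0]],[[0.015,0,-0.002],[0,0,0]],[[0.03,0,-0.002],[0,0,0]]]'
```

```text
time: 6.28
eef_pos: [577.9, -104.6, 158.2]
orientation: [-2.214, -1.558, -0.696]
force: [0.0, -0.3, -0.0]
finger_gap: 37.1
t 6.28 grip [574.3, -114.7, 173.6] gap 37.1 F [0.0, -0.3, -0.0] M [-0.33, 0.23, 0.05] j [-0.48, 0.34, 2.02, 0.73, 1.01, -0.61]
time: 6.65
eef_pos: [586.0, -81.8, 177.5]
orientation: [-2.214, -1.558, -0.696]
force: [0.2, 0.1, -2.9]
finger_gap: 37.4
```

```bash
python3 -m pendant '[[[0.025,0,0],[0,0,0]],[[0.05,0,0],[0,0,0]],[[0.075,0,0],[0,0,0]],[[0.085,0,0],[0,0,0]]]'; python3 - <<'E'
from h import *
o,Rt=state()
c=np.array([457.5,227.2]); hx=np.array([.185,-.983]);hx/=np.linalg.norm(hx); hy=np.array([-hx[1],hx[0]])
p=cam('top'); 
# red cradle region in color
hsv=cv2.cvtColor(p['frame'],cv2.COLOR_BGR2HSV)
m=((hsv[:,:,0]<8)|(hsv[:,:,0]>172))&(hsv[:,:,1]>150)&(hsv[:,:,2]>60)
n,l,st,ce=cv2.connectedComponentsWithStats(m.astype(np.uint8))
for i in range(1,n):
    if st[i,4]>80: print(st[i],ce[i].round(1))
cv2.imwrite('pics/c3.png',cv2.resize(p['frame'][145:265,95:210],(690,720))[:600])
w=cam('wrist','w3.png')
E
```

```text
time: 7.15
eef_pos: [609.8, -15.5, 226.8]
orientation: [-2.213, -1.56, -0.697]
force: [-0.2, 0.0, -1.4]
finger_gap: 37.3
t 7.15 grip [606.2, -25.6, 242.2] gap 37.3 F [-0.2, 0.0, -1.4] M [-0.61, 0.21, 0.03] j [-0.32, 0.24, 2.0, 0.73, 1.02, -0.41]
[333  16  15  17 188] [340.1  24. ]
[185 120  26  18 135] [201.6 126.9]
[ 123  218   68   27 1115] [156.4 231.2]
```

View pics/c3.png

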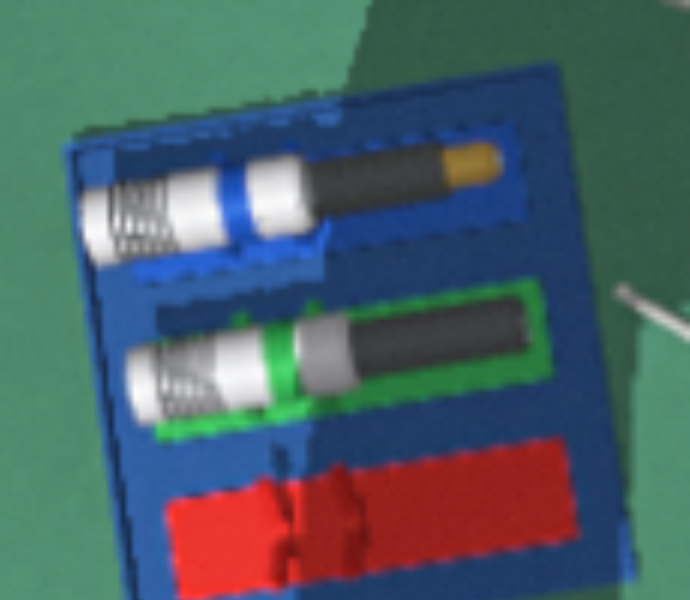

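```bash
cat > tr.py <<'E'
from h import *
p=cam('top')
P=lambda q,z: at_z(p,[(95+(np.array(q)[0]+.5)/6-.5,145+(np.array(q)[1]+.5)/6-.5)],z)[0]
c=np.array([457.5,227.2]); hx=np.array([.185,-.983]);hx/=np.linalg.norm(hx); hy=np.array([-hx[1],hx[0]])
def T(q): d=q[:2]-c; return np.round([d@hx,d@hy],1)
for n,q,z in [('bt',(90,228),52),('bn',(500,161),50),('gt',(135,386),52),('gn',(526,322),50),('s1a',(268,483),46),('s1b',(285,590),40),('s2a',(340,468),46),('pl',(176,549),6),('pr',(572,487),6),('trayTL',(65,150),16),('trayTR',(558,66),16)]:
    X=P(q,z); print(n,X.round(1),T(X))
b=P((500,161),50)-P((90,228),52);g=P((526,322),50)-P((135,386),52);r=P((572,487),6)-P((176,549),6)
for v in(b,g,r): print(np.degrees(np.arctan2(v[1],v[0])),np.linalg.norm(v))
E
python3 tr.py
```

```text
bt [514.9 347.5  52. ] [-107.6   78.7]
bn [553.5 149.6  50. ] [94. 80.]
gt [439.2 321.   52. ] [-95.6  -0.6]
gn [476.  133.6  50. ] [95.4  0.9]
s1a [395.  255.4  46. ] [-39.3 -56.2]
s1b [344.  246.1  40. ] [ -39.6 -108. ]
s2a [403.3 220.9  46. ] [ -3.8 -54.4]
pl [361.5 309.1   6. ] [-98.2 -79.2]
pr [398.5 113.8   6. ] [100.5 -79. ]
trayTL [557.2 373.4  16. ] [-125.2  125. ]
trayTR [606.1 128.3  16. ] [124.6 127.8]
-78.97060860611877 201.634127129501
-78.90361102497312 191.05836322807673
-79.28332090058575 198.71873599082113
```

```bash
cat > g2.py <<'E'
from h import *
import sys
hx=np.array([np.cos(np.radians(-79.05)),np.sin(np.radians(-79.05))]); hy=np.array([-hx[1],hx[0]])
S=np.r_[np.array([457.5,227.2])-70.6*hx-79.5*hy,50]
if __name__=='__main__':
    o,Rt=state(); print(S.round(1)); goal(S+[0,0,float(sys.argv[1])],frame(np.r_[hx,0]))
E
python3 g2.py 80
```

```text
t 7.3 grip [605.6, -26.7, 241.0] gap 37.4 F [0.3, -0.6, -2.5] M [-0.6, 0.23, 0.02] j [-0.32, 0.24, 2.0, 0.73, 1.02, -0.41]
[366.  281.4  50. ]
rel m [0.0977, -0.3296, 0.2071] deg [9.39, -34.01, -29.68] dist 401.0 46.0
```

```bash
python3 -m pendant '[[[0.098,-0.33,0.207],[9.4,-34,-29.7]],[[0.098,-0.33,0.207],[9.4,-34,-29.7]],[[0.098,-0.33,0.207],[9.4,-34,-29.7]],[[0.098,-0.33,0.207],[9.4,-34,-29.7]],[[0.098,-0.33,0.207],[9.4,-34,-29.7]]]'; python3 g2.py 60
```

```text
time: 7.92
eef_pos: [422.6, 212.8, 138.0]
orientation: [1.996, 2.424, -0.001]
force: [0.9, 0.3, -2.6]
finger_gap: 37.2
t 7.92 grip [422.5, 212.8, 156.8] gap 37.2 F [0.9, 0.3, -2.6] M [-0.0, 0.03, 0.02] j [0.42, 0.14, 2.22, -0.0, 0.78, 0.23]
[366.  281.4  50. ]
rel m [0.0783, -0.0423, 0.0466] deg [0.03, 0.11, 0.12] dist 100.0 0.0
```

```bash
python3 -m pendant '[[[0.078,-0.042,0.02],[0,0,0]],[[0.078,-0.042,0.047],[0,0,0]],[[0.078,-0.042,0.047],[0,0,0]],[[0.078,-0.042,0.065],[0,0,0]],[[0.078,-0.042,0.072],[0,0,0]]]'; python3 g2.py 0; python3 - <<'E'
from h import *
from g2 import *
p=cam('wrist'); s=cam('side')
a=p['frame']; k=cv2.resize(s['frame'][135:235,120:240],(480,400)); k=cv2.copyMakeBorder(k[:384],0,0,0,0,0)
cv2.imwrite('pics/w4.png',cv2.resize(np.hstack([a,k]),(800,310)))
for q in (S,S+np.r_[hx*31,-4]+np.r_[hy*23,0],S+np.r_[hx*31,-4]-np.r_[hy*23,0]): print(proj(p,[q]),(proj(s,[q])-[120,135])*4)
E
```

```text
time: 8.55
eef_pos: [367.6, 279.4, 66.0]
orientation: [-2.001, -2.421, 0.001]
force: [0.7, -1.3, -2.7]
finger_gap: 37.4
t 8.55 grip [367.7, 279.4, 84.8] gap 37.4 F [0.7, -1.3, -2.7] M [-0.0, 0.04, -0.01] j [0.6, 0.26, 2.26, 0.0, 0.62, 0.41]
[366.  281.4  50. ]
rel m [0.0023, -0.0012, 0.0348] deg [-0.06, -0.01, -0.08] dist 35.0 0.0
[[249.69669605 226.97105343]] [[102.09117225 151.23260789]]
[[282.25299726 264.91264542]] [[147.22578109 152.72918872]]
[[217.49251725 264.83427146]] [[110.68484728 185.29205309]]
```

View pics/w4.png

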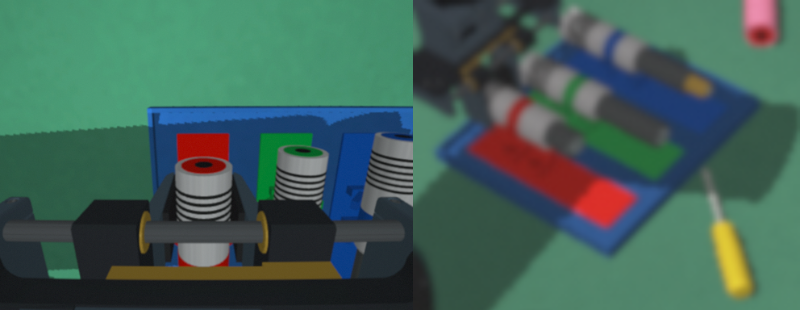

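```bash
python3 -m pendant '[[[0.002,-0.001,0.02],[0,0,0]],[[0.002,-0.001,0.029],[0,0,0]],[[0.002,-0.001,0.031],[0,0,0]],[[0.002,-0.001,0.032],[0,0,0]]]'; python3 g2.py 0
```

```text
time: 9.15
eef_pos: [366.2, 282.0, 34.7]
orientation: [-2.0, -2.422, -0.001]
force: [-0.2, -0.7, -2.4]
finger_gap: 37.5
t 9.15 grip [366.2, 282.0, 53.5] gap 37.5 F [-0.2, -0.7, -2.4] M [-0.01, 0.01, -0.02] j [0.61, 0.33, 2.26, 0.0, 0.55, 0.41]
[366.  281.4  50. ]
rel m [-0.0006, -0.0003, 0.0035] deg [0.01, -0.04, -0.03] dist 4.0 0.0
```

```bash
python3 -m pendant '[[[0,0,0.001],[0,0,0]],[[0,0,0.002],[0,0,0]],[[0,0,0.003],[0,0,0]],[[0,0,0.0035],[0,0,0]]]'; python3 g2.py 0
```

```text
time: 9.65
eef_pos: [366.7, 282.7, 31.8]
orientation: [-2.0, -2.423, -0.003]
force: [-4.2, 1.1, 20.1]
finger_gap: 37.0
t 9.65 grip [366.7, 282.7, 50.6] gap 37.0 F [-4.2, 1.1, 20.1] M [-0.27, 0.63, -0.12] j [0.61, 0.34, 2.26, 0.0, 0.55, 0.41]
[366.  281.4  50. ]
rel m [-0.0011, -0.0009, 0.0006] deg [0.07, -0.07, -0.02] dist 2.0 0.0
```

```bash
python3 -m pendant '[[[0,0,-0.001],[0,0,0]],[[0,0,-0.001],[0,0,0]]]'; python3 -m pendant '[[[0,0,0],[0,0,0]],[[0,0,0],[0,0,0]],[[0,0,0],[0,0,0]],[[0,0,0],[0,0,0]]]' 66; python3 -m pendant '[[[0,0,-0.02],[0,0,0]],[[0,0,-0.05],[0,0,0]],[[0,0,-0.11],[0,0,0]],[[0,0,-0.14],[0,0,0]]]'; python3 - <<'E'
from h import *
p=cam('wrist'); s=cam('top')
k=cv2.resize(s['frame'][150:265,95:210],(512,512))[64:448]
cv2.imwrite('pics/w5.png',cv2.resize(np.hstack([p['frame'],k]),(800,300)))
state()
E
```

```text
time: 9.9
eef_pos: [366.6, 282.5, 32.3]
orientation: [2.0, 2.423, 0.003]
force: [1.7, 2.1, 4.4]
finger_gap: 37.3
time: 10.4
eef_pos: [365.7, 281.9, 31.7]
orientation: [-1.999, -2.422, 0.0]
force: [0.3, 0.7, -0.6]
finger_gap: 60.2
time: 10.9
eef_pos: [366.5, 282.3, 174.5]
orientation: [2.0, 2.423, 0.004]
force: [1.0, 1.1, 0.2]
finger_gap: 60.0
t 11.0 grip [367.3, 282.9, 193.8] gap 59.9 F [0.1, -0.4, -0.5] M [-0.16, 0.05, 0.01] j [0.61, 0.05, 2.22, 0.0, 0.86, 0.41]
```

View pics/w5.png

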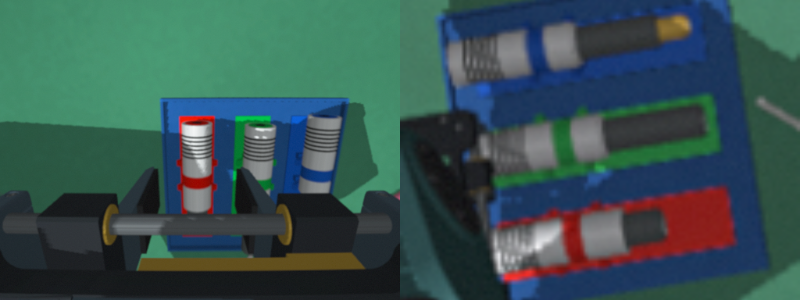

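```bash
cat > g3.py <<'E'
from h import *
from g2 import hx,hy
import sys
B=np.array([520.,321,50])
if __name__=='__main__':
    state(); goal(B+[0,0,float(sys.argv[1])],frame(np.r_[hx,0]))
E
python3 g3.py 110
```

```text
t 11.0 grip [367.3, 282.9, 193.8] gap 59.9 F [0.1, -0.4, -0.5] M [-0.16, 0.05, 0.01] j [0.61, 0.05, 2.22, 0.0, 0.86, 0.41]
rel m [0.0083, 0.1569, 0.0346] deg [0.28, -0.16, -0.02] dist 161.0 0.0
```

```bash
python3 -m pendant '[[[0.008,0.06,0.03],[0,0,0]],[[0.008,0.12,0.033],[0,0,0]],[[0.008,0.157,0.033],[0,0,0]],[[0.008,0.157,0.033],[0,0,0]],[[0.008,0.157,0.033],[0,0,0]]]';python3 - <<'E'
from h import *
from g3 import *
p=cam('wrist'); p=cam('wrist','w6.png'); state(); goal(B,frame(np.r_[hx,0]))
hsv=cv2.cvtColor(p['frame'],cv2.COLOR_BGR2HSV)
H=np.r_[hx,0];Y=np.r_[hy,0]
for s in (-27,-20,0,20,30):
    print(s,proj(p,[B+s*H-19*Y,B+s*H,B+s*H+19*Y]).round(1).tolist())
c=int(proj(p,[B])[0,0])
for r in range(150,260,8):
    m=hsv[r,:,1]<90; idx=[i for i in range(c-40,c+41) if m[i]]; print(r,(min(idx),max(idx)) if idx else None)
print('col',[(r,hsv[r,c].tolist()) for r in range(120,200,4)])
E
```

```text
time: 11.62
eef_pos: [517.4, 319.0, 137.6]
orientation: [-1.999, -2.422, 0.003]
force: [-0.2, -0.1, 0.1]
finger_gap: 59.9
t 11.72 grip [517.3, 319.2, 157.1] gap 60.3 F [1.2, -0.2, -0.1] M [-0.06, 0.07, 0.05] j [0.51, 0.34, 1.96, 0.0, 0.85, 0.32]
rel m [0.0012, 0.0031, 0.1071] deg [-0.08, -0.01, 0.0] dist 107.0 0.0
-27 [[233.6, 165.8], [255.5, 165.8], [277.4, 165.8]]
-20 [[233.8, 173.6], [255.5, 173.6], [277.2, 173.7]]
0 [[234.1, 195.4], [255.4, 195.4], [276.6, 195.5]]
20 [[234.5, 216.2], [255.3, 216.3], [276.1, 216.3]]
30 [[234.7, 226.3], [255.2, 226.4], [275.8, 226.4]]
150 None
158 None
166 (237, 279)
174 (237, 279)
182 (237, 278)
190 (237, 279)
198 (238, 278)
206 (237, 278)
214 (238, 278)
222 (237, 278)
230 (238, 278)
238 (241, 274)
246 None
254 (238, 277)
col [(120, [76, 129, 146]), (124, [76, 131, 146]), (128, [76, 134, 146]), (132, [75, 133, 149]), (136, [106, 200, 162]), (140, [106, 194, 139]), (144, [106, 194, 108]), (148, [107, 190, 110]), (152, [106, 199, 109]), (156, [106, 198, 107]), (160, [109, 197, 96]), (164, [109, 211, 93]), (168, [84, 7, 191]), (172, [90, 5, 149]), (176, [90, 7, 150]), (180, [90, 5, 150]), (184, [90, 11, 47]), (188, [84, 9, 145]), (192, [90, 6, 132]), (196, [80, 15, 52])]
```

View pics/w6.png

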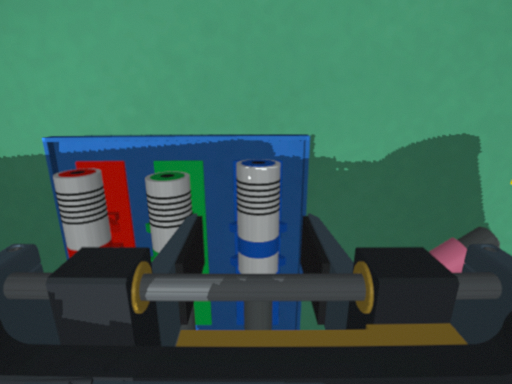

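```bash
python3 -m pendant '[[[0.0027,0.0054,0.03],[0,0,0]],[[0.0027,0.0054,0.07],[0,0,0]],[[0.0027,0.0054,0.1],[0,0,0]],[[0.0027,0.0054,0.107],[0,0,0]],[[0.0027,0.0054,0.107],[0,0,0]]]'; python3 g3.py 0;  python3 -m pendant '[[[0,0,0],[0,0,0]],[[0,0,0],[0,0,0]],[[0,0,0],[0,0,0]],[[0,0,0],[0,0,0]]]' 30 40; python3 g3.py 0
```

```text
time: 12.35
eef_pos: [523.1, 323.4, 32.3]
orientation: [-1.999, -2.423, -0.0]
force: [-0.2, 0.6, -0.8]
finger_gap: 60.4
t 12.35 grip [523.1, 323.4, 51.1] gap 60.4 F [-0.2, 0.6, -0.8] M [-0.08, 0.07, -0.0] j [0.52, 0.51, 1.96, 0.0, 0.67, 0.32]
rel m [-0.0017, -0.0035, 0.0011] deg [-0.01, -0.03, -0.0] dist 4.0 0.0
time: 12.85
eef_pos: [522.8, 323.4, 32.4]
orientation: [-2.0, -2.422, 0.001]
force: [-6.5, 0.6, 7.1]
finger_gap: 37.3
t 12.85 grip [522.8, 323.4, 51.2] gap 37.3 F [-6.5, 0.6, 7.1] M [-0.17, 1.13, -0.2] j [0.52, 0.51, 1.96, 0.0, 0.68, 0.32]
rel m [-0.0018, -0.0032, 0.0012] deg [-0.06, -0.04, -0.04] dist 4.0 0.0
```

```bash
cat > g4.py <<'E'
from h import *
import sys
h=np.array([-.3431,-.9393]);a=np.radians(35); x=np.r_[h*np.cos(a),-np.sin(a)]; Rt=frame(x);u=-Rt[:,2];y=Rt[:,1]
G0=np.array([574.3,-114.7,173.6])+3.0*u
if __name__=='__main__':
    o,Rm=state(); g=o['eef_pos']-Rm[:,2]*18.8-G0; print('s,y,u',(g@x).round(1),(g@y).round(1),(g@u).round(1)); goal(G0+float(sys.argv[1])*x,Rt)
E
python3 -m pendant '[[[0,0,-0.02],[0,0,0]],[[0,0,-0.06],[0,0,0]],[[0,0,-0.11],[0,0,0]],[[0,0,-0.16],[0,0,0]],[[0,0,-0.17],[0,0,0]]]'; python3 g4.py -185
```

```text
time: 13.48
eef_pos: [525.0, 324.0, 206.8]
orientation: [1.999, 2.421, 0.01]
force: [-1.0, 0.2, -2.4]
finger_gap: 37.4
t 13.47 grip [524.9, 324.0, 225.6] gap 37.4 F [-1.0, 0.2, -2.4] M [0.06, 0.07, 0.06] j [0.52, 0.26, 1.91, 0.0, 0.96, 0.32]
s,y,u -353.4 -196.9 -187.1
rel m [-0.3023, 0.0483, -0.0605] deg [-9.17, 33.9, 30.1] dist 312.0 46.0
```

```bash
python3 -m pendant '[[[-0.302,0.048,-0.0605],[-9.2,33.9,30.1]],[[-0.302,0.048,-0.0605],[-9.2,33.9,30.1]],[[-0.302,0.048,-0.0605],[-9.2,33.9,30.1]],[[-0.302,0.048,-0.0605],[-9.2,33.9,30.1]],[[-0.302,0.048,-0.0605],[-9.2,33.9,30.1]]]'; python3 g4.py -185
```

```text
time: 14.1
eef_pos: [627.2, 32.9, 262.1]
orientation: [-2.222, -1.544, -0.694]
force: [1.1, 0.2, -1.2]
finger_gap: 37.6
t 14.1 grip [623.5, 22.8, 277.6] gap 37.6 F [1.1, 0.2, -1.2] M [-0.43, 0.19, -0.02] j [-0.23, 0.2, 1.97, 0.73, 1.03, -0.28]
s,y,u -179.3 -0.9 -1.6
rel m [0.0058, 0.0009, -0.0016] deg [-0.1, 0.11, -0.36] dist 6.0 0.0
```

```bash
python3 -m pendant '[[[0.003,0.001,-0.0015],[0,0,0]],[[0.003,0.001,-0.0015],[0,0,0]]]'; python3 g4.py -165; python3 - <<'E'
from h import *
from g4 import *
o,Rm=state(); g=o['eef_pos']-Rm[:,2]*18.8; xt=-Rm[:,0]
s=cam('side'); t=cam('top')
def crop(p,x0,y0,w,k): 
    return cv2.resize(p['frame'][y0:y0+int(w*.75),x0:x0+w],(400,300),interpolation=cv2.INTER_CUBIC)
a=crop(s,235,135,100,4); b=crop(t,225,130,100,4)
# marks: predicted ring centres & tube nose
for im,p,x0,y0 in((a,s,235,135),(b,t,225,130)):
    for k in(28,88,148):
        uv=(proj(p,[G0+k*x])[0]-[x0,y0]+.5)*4; cv2.drawMarker(im,tuple(int(v) for v in uv),(255,0,255),0,8,1)
    for k in(-27,173):
        uv=(proj(p,[g+k*xt])[0]-[x0,y0]+.5)*4; cv2.drawMarker(im,tuple(int(v) for v in uv),(0,255,255),0,8,1)
cv2.imwrite('pics/c7.png',np.hstack([a,b]))
E
```

```text
time: 14.35
eef_pos: [628.9, 36.9, 264.9]
orientation: [-2.221, -1.55, -0.69]
force: [-1.0, 0.5, -2.2]
finger_gap: 36.9
t 14.35 grip [625.3, 26.8, 280.4] gap 36.9 F [-1.0, 0.5, -2.2] M [-0.49, 0.23, -0.04] j [-0.22, 0.2, 1.96, 0.72, 1.03, -0.27]
s,y,u -184.5 -0.7 -1.9
rel m [-0.0194, 0.0008, -0.0018] deg [-0.19, 0.29, -0.15] dist 19.0 0.0
t 14.35 grip [625.3, 26.8, 280.4] gap 36.9 F [-1.0, 0.5, -2.2] M [-0.49, 0.23, -0.04] j [-0.22, 0.2, 1.96, 0.72, 1.03, -0.27]
```

View pics/c7.png

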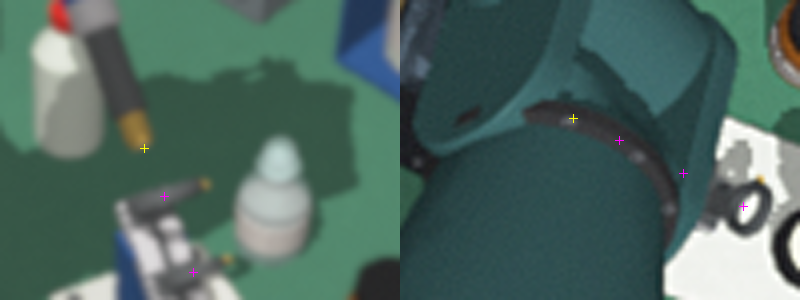

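```bash
python3 -m pendant '[[[-0.012,0.0008,-0.0015],[-0.2,0.3,-0.1]],[[-0.025,0.0008,-0.0015],[-0.2,0.3,-0.1]],[[-0.034,0.0008,-0.0015],[-0.2,0.3,-0.1]],[[-0.034,0.0008,-0.0015],[-0.2,0.3,-0.1]]]'; python3 g4.py -110
```

```text
time: 14.95
eef_pos: [619.7, 9.1, 246.3]
orientation: [-2.219, -1.549, -0.699]
force: [0.2, -0.0, -0.6]
finger_gap: 37.5
t 14.95 grip [616.0, -1.0, 261.7] gap 37.5 F [0.2, -0.0, -0.6] M [-0.46, 0.18, -0.04] j [-0.28, 0.22, 1.98, 0.73, 1.03, -0.34]
s,y,u -149.7 0.2 -0.3
rel m [-0.0397, -0.0001, -0.0003] deg [-0.0, -0.02, -0.1] dist 40.0 0.0
```

Aligned; enter ring 1 and go on towards ring 2, watching the force.

```bash
python3 -m pendant '[[[-0.01,0,0],[0,0,0]],[[-0.02,0,0],[0,0,0]],[[-0.03,0,0],[0,0,0]],[[-0.04,0,0],[0,0,0]],[[-0.04,0,0],[0,0,0]]]'; python3 g4.py -90
```

```text
time: 15.58
eef_pos: [608.5, -21.7, 223.4]
orientation: [-2.219, -1.549, -0.699]
force: [0.2, 0.4, -1.0]
finger_gap: 37.8
t 15.57 grip [604.8, -31.8, 238.8] gap 37.8 F [0.2, 0.4, -1.0] M [-0.47, 0.26, -0.04] j [-0.33, 0.24, 2.0, 0.74, 1.02, -0.42]
s,y,u -109.7 0.2 -0.2
rel m [-0.0197, -0.0001, -0.0003] deg [0.01, -0.02, -0.1] dist 20.0 0.0
```

```bash
python3 -m pendant '[[[-0.01,0,0],[0,0,0]],[[-0.02,0,0],[0,0,0]],[[-0.03,0,0],[0,0,0]],[[-0.04,0,0],[0,0,0]],[[-0.04,0,0],[0,0,0]]]'; python3 g4.py -50
```

```text
time: 16.2
eef_pos: [597.2, -52.5, 200.5]
orientation: [-2.219, -1.549, -0.699]
force: [0.1, -0.2, -2.1]
finger_gap: 37.4
t 16.2 grip [593.5, -62.6, 215.9] gap 37.4 F [0.1, -0.2, -2.1] M [-0.47, 0.16, 0.01] j [-0.39, 0.28, 2.01, 0.74, 1.02, -0.49]
s,y,u -69.7 0.1 -0.2
rel m [-0.0197, -0.0001, -0.0003] deg [0.01, -0.03, -0.1] dist 20.0 0.0
```

```bash
python3 -m pendant '[[[-0.008,0,0],[0,0,0]],[[-0.016,0,0],[0,0,0]],[[-0.024,0,0],[0,0,0]],[[-0.032,0,0],[0,0,0]],[[-0.032,0,0],[0,0,0]]]'; python3 g4.py -20
```

```text
time: 16.82
eef_pos: [588.2, -76.9, 182.2]
orientation: [-2.218, -1.549, -0.699]
force: [0.0, 0.5, -1.6]
finger_gap: 37.5
t 16.82 grip [584.5, -87.1, 197.6] gap 37.5 F [0.0, 0.5, -1.6] M [-0.47, 0.23, -0.0] j [-0.43, 0.3, 2.02, 0.74, 1.02, -0.54]
s,y,u -37.9 0.1 -0.2
rel m [-0.0179, -0.0001, -0.0002] deg [0.01, -0.03, -0.08] dist 18.0 0.0
```

```bash
python3 -m pendant '[[[-0.006,0,0],[0,0,0]],[[-0.012,0,0],[0,0,0]],[[-0.018,0,0],[0,0,0]],[[-0.024,0,0],[0,0,0]],[[-0.024,0,0],[0,0,0]]]'; python3 g4.py 0
```

```text
time: 17.45
eef_pos: [581.6, -95.3, 168.6]
orientation: [-2.218, -1.549, -0.7]
force: [0.7, -1.0, -1.5]
finger_gap: 37.4
t 17.45 grip [577.9, -105.4, 184.0] gap 37.4 F [0.7, -1.0, -1.5] M [-0.45, 0.23, -0.01] j [-0.47, 0.33, 2.02, 0.73, 1.02, -0.58]
s,y,u -14.1 0.2 -0.2
rel m [-0.0141, -0.0002, -0.0002] deg [0.01, -0.03, -0.07] dist 14.0 0.0
```

```bash
python3 -m pendant '[[[-0.003,0,0],[0,0,0]],[[-0.006,0,0],[0,0,0]],[[-0.009,0,0],[0,0,0]],[[-0.011,0,0],[0,0,0]],[[-0.011,0,0],[0,0,0]]]'; python3 g4.py 0; python3 -m pendant '[[[-0.001,0,0],[0,0,0]],[[-0.002,0,0],[0,0,0]],[[-0.003,0,0],[0,0,0]]]';  python3 g4.py 0
```

```text
time: 18.08
eef_pos: [578.6, -103.5, 162.4]
orientation: [-2.218, -1.55, -0.7]
force: [0.6, 0.5, -2.0]
finger_gap: 37.5
t 18.07 grip [574.9, -113.7, 177.8] gap 37.5 F [0.6, 0.5, -2.0] M [-0.42, 0.22, -0.03] j [-0.48, 0.34, 2.02, 0.73, 1.02, -0.6]
s,y,u -3.4 0.2 -0.2
rel m [-0.0034, -0.0002, -0.0002] deg [0.02, -0.03, -0.04] dist 3.0 0.0
time: 18.45
eef_pos: [578.4, -104.9, 161.8]
orientation: [-2.216, -1.549, -0.703]
force: [4.9, 13.1, 7.3]
finger_gap: 37.3
t 18.45 grip [574.7, -115.1, 177.1] gap 37.3 F [4.9, 13.1, 7.3] M [2.33, -0.68, -0.12] j [-0.48, 0.34, 2.02, 0.73, 1.02, -0.6]
s,y,u -1.8 0.5 0.0
rel m [-0.0019, -0.0005, 0.0] deg [0.02, -0.18, -0.04] dist 2.0 0.0
```

```bash
python3 -m pendant '[[[0,0,0.001],[0,0,0]],[[0,0,0.002],[0,0,0]],[[0,0,0.0025],[0,0,0]],[[0,0,0.0025],[0,0,0]]]'; python3 g4.py 0
```

```text
time: 18.95
eef_pos: [579.0, -103.7, 159.9]
orientation: [-2.217, -1.549, -0.702]
force: [1.7, 7.7, 9.0]
finger_gap: 37.4
t 18.95 grip [575.3, -113.8, 175.3] gap 37.4 F [1.7, 7.7, 9.0] M [1.3, -0.04, -0.1] j [-0.48, 0.34, 2.02, 0.74, 1.02, -0.61]
s,y,u -1.9 0.6 -2.3
rel m [-0.002, -0.0006, -0.0023] deg [0.04, -0.15, -0.01] dist 3.0 0.0
```

Release, retreat square to the axis, then look.

```bash
python3 -m pendant '[[[0,0,0],[0,0,0]],[[0,0,0],[0,0,0]],[[0,0,0],[0,0,0]],[[0,0,0],[0,0,0]],[[0,0,0],[0,0,0]]]' 85; python3 -m pendant '[[[0,0,-0.03],[0,0,0]],[[0,0,-0.07],[0,0,0]],[[0,0,-0.11],[0,0,0]],[[0,0,-0.13],[0,0,0]],[[0,0,-0.13],[0,0,0]]]'; python3 g4.py 0; python3 - <<'E'
from h import *
from g4 import *
p=cam('wrist');p=cam('wrist'); s=cam('side')
f=p['frame'].copy()
for k in(-27,28): print(k,proj(p,[G0-3*u+k*x]).round(1))
k=cv2.resize(s['frame'][150:270,200:360],(512,384),interpolation=cv2.INTER_CUBIC)
cv2.imwrite('pics/w8.png',cv2.resize(np.hstack([f[110:],cv2.resize(k,(365,274))]),(800,250)))
E
```

```text
time: 19.58
eef_pos: [578.3, -104.5, 158.8]
orientation: [-2.218, -1.55, -0.7]
force: [-0.5, -1.1, -0.9]
finger_gap: 77.3
time: 20.2
eef_pos: [552.9, -175.0, 265.7]
orientation: [-2.219, -1.55, -0.701]
force: [-0.1, 0.1, -1.1]
finger_gap: 77.6
t 20.2 grip [549.2, -185.1, 281.1] gap 77.6 F [-0.1, 0.1, -1.1] M [-0.4, 0.23, -0.01] j [-0.61, 0.21, 1.95, 0.63, 1.23, -0.55]
s,y,u -0.5 0.6 127.9
rel m [-0.0005, -0.0009, 0.1279] deg [0.12, -0.01, -0.03] dist 128.0 0.0
-27 [[252.4 162. ]]
28 [[252.4 216.5]]
```

View pics/w8.png

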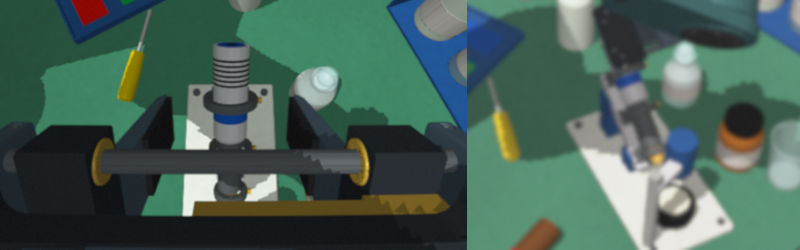

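```bash
python3 - <<'E'
from h import *
w=cv2.imread('pics/w1.png'); p=cam('wrist'); n=p['frame']; cv2.imwrite('pics/w9.png',n)
for nm,f,c in(('red',w,252),('blue',n,253)):
    g=f[:,c-4:c+5].mean(1).astype(int); print(nm)
    for r in range(148,240): print(r,*g[r],end=' | ')
    print()
o=ctrl.get_obs(); print(o['time'])
E
```

```text
red
148 61 81 37 | 149 61 81 38 | 150 60 81 38 | 151 60 80 38 | 152 61 81 38 | 153 61 81 38 | 154 60 80 42 | 155 57 75 55 | 156 52 68 62 | 157 46 60 61 | 158 37 48 61 | 159 29 36 67 | 160 16 20 76 | 161 21 23 82 | 162 49 50 86 | 163 71 71 101 | 164 87 88 112 | 165 101 101 117 | 166 113 113 122 | 167 124 124 124 | 168 130 130 127 | 169 132 132 128 | 170 131 132 128 | 171 132 132 128 | 172 132 131 128 | 173 132 132 128 | 174 131 131 127 | 175 132 131 128 | 176 131 131 127 | 177 126 125 122 | 178 115 115 112 | 179 104 105 101 | 180 104 104 101 | 181 101 101 98 | 182 99 99 96 | 183 93 93 90 | 184 94 94 91 | 185 98 98 95 | 186 104 104 101 | 187 103 103 101 | 188 98 98 95 | 189 92 92 89 | 190 91 92 89 | 191 99 99 96 | 192 102 102 99 | 193 102 102 100 | 194 94 94 91 | 195 92 92 90 | 196 93 92 90 | 197 102 102 99 | 198 102 102 99 | 199 100 101 97 | 200 91 91 88 | 201 92 92 89 | 202 98 98 95 | 203 102 102 100 | 204 103 103 100 | 205 94 95 92 | 206 92 92 90 | 207 92 92 89 | 208 102 102 99 | 209 102 102 100 | 210 104 104 101 | 211 106 106 103 | 212 116 116 113 | 213 126 126 123 | 214 131 131 12
[... 1253 characters left out ...]
198 128 128 124 | 199 80 80 78 | 200 46 47 45 | 201 86 87 84 | 202 127 127 124 | 203 129 129 126 | 204 93 93 90 | 205 47 47 46 | 206 65 66 64 | 207 122 121 118 | 208 136 136 133 | 209 137 136 133 | 210 135 136 132 | 211 135 136 132 | 212 136 135 132 | 213 136 136 132 | 214 135 135 132 | 215 136 136 132 | 216 136 135 132 | 217 136 136 132 | 218 136 135 132 | 219 136 136 132 | 220 136 136 132 | 221 136 135 132 | 222 137 137 133 | 223 132 132 128 | 224 103 103 100 | 225 63 63 60 | 226 47 46 43 | 227 54 53 48 | 228 61 60 56 | 229 61 60 56 | 230 60 60 56 | 231 60 59 55 | 232 59 59 55 | 233 59 59 54 | 234 58 58 54 | 235 57 58 53 | 236 75 57 48 | 237 111 55 26 | 238 121 55 11 | 239 121 55 9 | 
20.4
```

```bash
python3 -c "
from h import *
state(); print(ctrl.hand_in())"
```

```text
t 20.4 grip [548.6, -183.7, 279.3] gap 77.5 F [-0.5, 0.8, 0.7] M [-0.44, 0.2, -0.01] j [-0.61, 0.21, 1.95, 0.63, 1.23, -0.55]
the job is handed in; nothing more can be done
None
```

I drew the red tube out of the rings and laid it in the red cradle, nose the same way as the others. I then passed the blue tube down through the three rings to its stop, released it, and backed the arm off clear. The job was handed in at 20.4 s of the 53 s allowed.

**Red tube:** it met the saddles at about 50.6 mm, close to the expected 50 mm. The picture after release shows it lying straight in the red cradle.

**Blue tube:**
- It slid in with almost no force until it stopped firmly at about 15 N, roughly 2 mm before the position I had worked out.
- I put that difference down to grip and measuring error, because the tail sticks out of ring 1 by the same amount as the red tube did, within about 0.3 mm once scaled for viewing distance. The red tube's reference picture was slightly motion-blurred.
- The side picture shows the brass nose in the smallest ring.

**Other things on the bench:** in the tray, the green tube looked undisturbed in the pictures taken after the red tube was laid down. Apart from the intended contacts, wrist forces stayed within a few newtons. I did not run a final before-and-after comparison of every loose item.

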